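# Park the electrode box at its charger

### The job

Park the white electrode input box (low and wide, rows of small sockets on top) at its charger by pushing only, without gripping it or lifting or tipping it off the bench. First push it back until its long side lies flat against the aluminium rail, then slide it sideways along the rail until its end butts against the charging block: the taller end block with the round domed cap, not the low plain stop at the other end. Leave it square in that corner, and leave everything else on the bench where it stands.

Things in the scene. Friction and masses are not known exactly. Their poses are not given: they have to be found in the camera images.
- electrode_box: Electrode input box, loose, 0.3 to 0.6 kg: white plastic block 90 (its x) by 110 (its y, the long side) by 42 mm high, grey panel of small sockets on top. Origin at the centre of its underside, on the bench. Starts between rail and robot, turned up to 0.45 rad from the rail, its origin 105 to 145 mm in front of the rail's face. It slides with about 2 to 8 N.
- rail: Fixed aluminium angle, 460 mm long along its y, centred on its origin, which lies on the bench in the upright face that looks to the robot; x points away from the robot, square to that face. The web is 24 mm high and 12 mm thick (x 0 to 12 mm); behind it a 4 mm high foot reaches to x = 42 mm. With the box flush, the box's origin is at x = -45 mm here.
- charger: Fixed charging block in front of one end of the rail (either end): grey, 60 deep by 50 wide (along the rail) by 42 mm high, with a white domed cap 38 mm across, up to 62 mm. Axes parallel to the rail's; origin on the bench at the rail's face, mid-width, 195 mm from the rail's middle; spans x -60 to 0, y -25 to 25 mm. Box parked: its origin is 80 mm from this one along the rail, inwards.
- plain_stop: Fixed low plain stop at the other end of the rail, grey, 45 mm deep by 30 mm wide by 20 mm high, no cap. Origin on the bench at the rail's face in the middle of its width, 195 mm from the rail's middle: it spans x -45 to 0 and y -15 to 15 mm.
- gel_jar: Closed jar, 52 mm across, 65 mm high, behind the rail. Not part of the job: stays where it is. Origin under its centre, on the bench.
- tape_roll: Paper tape roll lying flat, 72 mm across, 19 mm high, behind the rail. Not part of the job: stays where it is. Origin under its centre, on the bench.
- transmitter: Small grey box 65 by 42 by 24 mm in front of the rail, off to one side. Not part of the job: stays where it is. Origin under its centre, on the bench.
- electrode_cup: White ceramic cup, 60 mm across, 50 mm high, in front of the rail, off to one side. Not part of the job: stays where it is. Origin under its centre, on the bench.
- syringe: Gel syringe lying flat, about 130 mm long along its y, 20 mm high, off to the robot's right. Not part of the job: stays where it is. Origin under its centre, on the bench.
- clip_box: Clear open divided tray 100 by 70 by 30 mm, off to the robot's left. Not part of the job: stays where it is. Origin under its centre, on the bench.
- screwdriver: Screwdriver lying flat, 170 mm long along its x, off to the robot's right. Not part of the job: stays where it is. Origin under its centre, on the bench.
Things that resemble listed ones, but are neither listed nor needed, are in the scene too. What is shaped like the electrode_box but orange is not meant.

How it is judged (in metres and radians):
On the way, in this order (a step that is already met when the one before it is completed fails the run):
1. the box's long side lies flat against the rail (within 5 mm and 0.05 rad) while its end is still at least 15 mm short of the charging block (x of electrode_box in the frame of rail above -0.05 m and angle between the y axis of electrode_box and the y axis of rail, either way round below 0.05 rad and (y of electrode_box in the frame of charger above 0.095 m or y of electrode_box in the frame of charger below -0.095 m)), for 0.2 s.
2. the box's end meets the charging block, still flat against the rail (x of electrode_box in the frame of rail above -0.05 m and angle between the y axis of electrode_box and the y axis of rail, either way round below 0.05 rad and y of electrode_box in the frame of charger between -0.084 and 0.084 m), for 0.2 s.
At the end, for the whole second after the job is handed in: The box stands flat on the bench at rest, its long side within 5 mm of the rail and parallel to it within 0.05 rad, its end within 4 mm of the charging block, on the side towards the rail's middle (all of step 2 and x of electrode_box in the frame of rail below -0.04 m and horizontal distance between electrode_box and plain_stop below 0.335 m and height (world z) of electrode_box below 0.003 m and angle between electrode_box's own z axis and vertical below 0.04 rad and linear speed of electrode_box below 0.01 m/s); the robot touches nothing.
It fails at once if the box is lifted (over 12 mm) or tipped (over 0.2 rad) (height (world z) of electrode_box above 0.012 m or angle between electrode_box's own z axis and vertical above 0.2 rad).
It fails at once if another loose thing is moved more than 20 mm or knocked over (distance of any of gel_jar, tape_roll, transmitter, electrode_cup, syringe, clip_box, screwdriver from where it was at the start of the episode above 0.02 m or angle between any of gel_jar, electrode_cup's own z axis and vertical above 0.5 rad).
It also fails if it takes over 51 s, if anything falls off the work surface, if the arm or the gripper's body presses on something with over 40 N, if the wrist force passes 120 N, or if a joint passes its speed limit or range.

### The arm

A 6-joint arm with a two-finger parallel gripper is mounted at the origin on the work surface. World frame = base frame: x ahead of the robot, y to its left, z up, the work surface at z = 0. Lengths are in mm, angles in rad, forces in N, time in s.
With the tool pointing down it reaches from about 400 to 925 mm from the base axis. Payload 12.5 kg.
Tool frame: the origin (TCP) lies at the very end of the fingers, on their centre line; the grasp point (between the pads) lies env.hold_point_z behind it (env.hold_point_z is the distance from the TCP to the grasp point, in mm); y points along the fingers, z is the direction in which the jaws open and shut, and the axes are right-handed (so a half turn about y gives the same grasp; the last joint's range is limited). The gripper opens to 95 mm and grips with 3 to 60 N. Pads are 20 mm wide; open, the fingers measure 119 mm over their backs; the gripper's body (75 mm by 180 mm) begins 59 mm behind the grasp point.
Start: joints at [1.211, 0.491, 1.559, -0, 1.092, -0.106], TCP at [156.909, 605.001, 214.661] pointing down, gripper open.
Joint ranges: [-3.1, 3.1], [-0.84, 2.19], [0.05, 2.79], [-1.13, 4.28], [0.06, 2.93], [-2.69, 2.69]. Speed limits (rad/s): [2.22, 2.22, 2.79, 3.14, 3.14, 3.14].

### API

Orientations are given as [roll, pitch, yaw] about the fixed x, y, z axes, in that order (R = Rz(yaw) Ry(pitch) Rx(roll)).
In Python, from cell import env gives the robot as it stands.
- The arm moves only by the shell command python3 -m inch 'ROWS'. ROWS is JSON, one flat list of numbers, 7 for each row, row after row: the shift along the tool's x, y, z in m, then the turn, a rotation vector about the tool's x, y, z in degrees, then the closure, from -1 (fully open) to 1 (shut). In form: [tx, ty, tz, ax, ay, az, hand, tx, ty, tz, ax, ay, az, hand, ...]. A call has 1 to 10 rows; each row shifts and turns the commanded pose from where the row before left it, along the tool's axes as they then stand; what a row does not reach is not made up. A row lasts 1/10 s, in which the tool goes at most 50 mm and 8.59 degrees, less where a joint would pass 70% of its speed; a pose out of reach is approached as far as the arm can. A call is refused whole if a number of a shift passes 0.05 or a number of a turn 8.59, either way. A call with a gripper value outside its range is refused whole. The fingers move at their own pace and stop on an object; the grip force is fixed at half the most. Time passes only in rows, so rows that do not move let the fingers close. It gives the time, the measured TCP pose, the force and the opening at its end, in the units of the state.
- env.state(): the state, without advancing time (a new reading comes with each control period).
- env.read_camera(name): name is "scene" or "side" or "wrist"; returns a dict with "pixels" (420x560x3 uint8, blue, green, red), "depth" (420x560 float32, mm along the optical axis (not along the pixel's ray), 0 where there is no reading), "mtx" (3x3 intrinsics, pixels), "R" (3x3) and "t" (3): a world point X has camera coordinates R X + t. Camera axes: x right, y down, z forward; pixel columns grow to the right and rows downward; lengths in mm; the calibration is good to about 2 mm. A picture is of the moment at which its call begins.
- env.job_done(): hands the job in, once; it reports no verdict.
The state is a dict: "t": time; "joints": joint angles; "qvel": joint speeds; "tau": joint torques, N m; "eef_pos": TCP position; "tcp_rot": TCP orientation; "ft_force": force on the tool from outside, world axes, zero at the start; "moment": the same for the moment, N m; "opening": opening from 0.0 (shut) to 1.0 (fully open).
Only numpy, scipy, OpenCV 4.12 (cv2) and the standard library are available. Lean on these libraries where they do the work, as an engineer would, in place of code of your own. Each camera call takes 0.05 s, during which the arm holds its last target.

## Working session

There is one attempt and no reset: what is moved stays moved. The work goes in short steps, Python scripts to look and compute and a shell command to move; the robot and the scene stay as the last step left them, time stands still between calls to the robot, and variables do not carry over. Pictures are saved under pics/ and viewed, and the job is handed in when it is done.

```bash
ls; mkdir -p pics; python3 - <<'E'
from cell import env
import cv2,numpy as np
print(env.state()); print(env.hold_point_z)
for n in ["scene","side","wrist"]:
    c=env.read_camera(n); cv2.imwrite(f"pics/{n}0.png",c["pixels"]); np.savez(f"pics/{n}0.npz",**c)
    print(n,c["mtx"].tolist(),c["R"].tolist(),c["t"].tolist())
E
```

```text
pics
{'t': 0.0, 'joints': array([ 1.21140077e+00,  4.91561875e-01,  1.55947304e+00,  6.14572119e-06,
        1.09170511e+00, -1.05580945e-01]), 'qvel': array([ 6.08029254e-06,  1.19240998e-03,  1.46460985e-03, -1.76521036e-04,
        2.17860572e-04, -1.63225347e-04]), 'tau': array([-1.55176684e-03, -6.12601376e+01, -2.58173543e+01,  6.92364480e-02,
        4.81597404e-02, -8.17118575e-05]), 'eef_pos': array([156.81050852, 604.74319483, 214.05219027]), 'tcp_rot': array([-1.57193674e+00,  1.26336261e-04, -2.53817516e-01]), 'ft_force': array([-0.12124403,  0.92675332, -0.28111705]), 'moment': array([-0.04797673,  0.00157522, -0.0186575 ]), 'opening': 1.002796552495713}
18.8
scene [[542.8411094994892, 0.0, 284.51910639502756], [0.0, 542.8411094994892, 212.62713095243473], [0.0, 0.0, 1.0]] [[0.5168666746717819, 0.8560521337949387, 0.0048564224349340055], [0.672562552447177, -0.4025566294164006, -0.62097324673342], [-0.529630487849286, 0.3242266249678438, -0.7838167145465121]] [-262.6402070890991, -328.5889195457503, 2045.567816363007]
side [[493.98254362606247, 0.0, 280.43626911983915], [0.0, 493.98254362606247, 208.90287921960706], [0.0, 0.0, 1.0]] [[0.9849717738655138, -0.17267229522723798, 0.003857868476376385], [-0.09451605414146463, -0.5575726264317699, -0.8247299447476765], [0.1445590543610159, 0.811971086132342, -0.5655136029197824]] [-504.02403925873114, 76.92845857384398, 1211.9290780314107]
wrist [[330.28074315192305, 0.0, 283.6810682789935], [0.0, 330.28074315192305, 209.4433934995463], [0.0, 0.0, 1.0]] [[0.25112123276365794, 0.9679532737883425, -0.0021415456315799558], [0.9395358828051283, -0.2432153864852551, 0.24107799712627725], [0.23283137970825601, -0.06255186279607824, -0.9705033812841105]] [-624.4838260450376, -27.28514805042046, 391.0022471726246]
```

View pics/scene0.png

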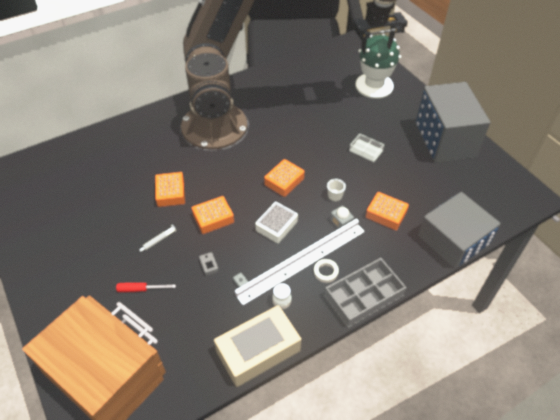

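View pics/side0.png

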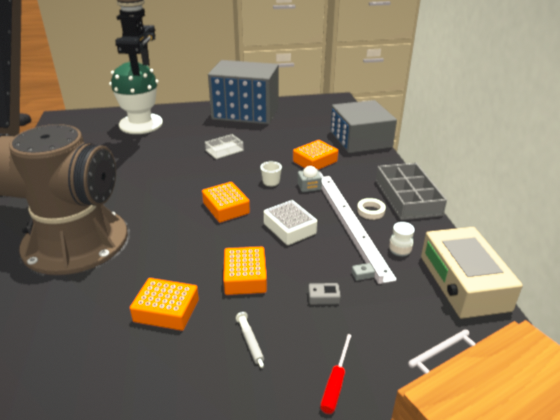

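View pics/wrist0.png

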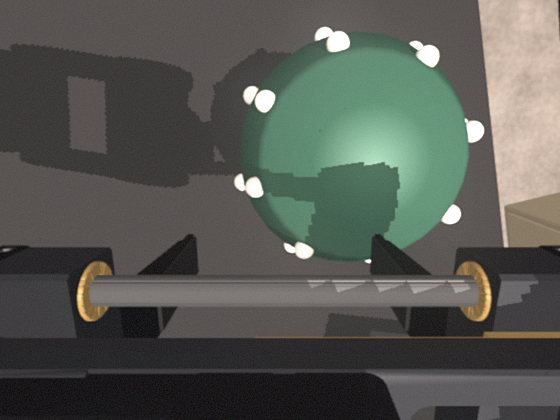

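The scene view shows the white box at about (277,222). The rail runs from (240,295) to (362,232), the domed charger is at (343,215) on the +y end, and the low stop is at (241,282). Next I'll measure them.

```bash
cat > h.py <<'E'
import numpy as np,cv2
def load(n): return dict(np.load(f"pics/{n}.npz"))
def cast(c,uv,z):
    uv=np.asarray(uv,float).reshape(-1,2); R,t,K=c["R"],c["t"],c["mtx"]
    d=(np.linalg.inv(K)@np.c_[uv,np.ones(len(uv))].T).T@R
    o=-R.T@t; s=(z-o[2])/d[:,2]; return o+s[:,None]*d
def proj(c,X):
    p=(c["R"]@np.asarray(X,float).reshape(-1,3).T).T+c["t"]; q=(c["mtx"]@p.T).T; return q[:,:2]/q[:,2:]
def cloud(c):
    h,w=c["depth"].shape; v,u=np.mgrid[:h,:w]; D=c["depth"]
    P=(np.linalg.inv(c["mtx"])@np.stack([u.ravel(),v.ravel(),np.ones(h*w)]))*D.ravel()
    return ((P.T-c["t"])@c["R"]).reshape(h,w,3)
E
python3 - <<'E'
from h import *
for n,pts in [("scene0",dict(box=(277,222),railA=(240,295),railB=(362,232),ch=(343,215),st=(241,282),tr=(208,263),cup=(336,190))),("side0",dict(box=(290,222),railA=(390,276),railB=(325,182),ch=(310,180),st=(363,271)))]:
    c=load(n);P=cloud(c)
    for k,(u,v) in pts.items(): print(n,k,P[v,u].round(0),c["pixels"][v,u])
for n,roi in [("scene0",(215,170,190,160)),("side0",(240,130,180,180))]:
    c=load(n);x,y,w,h=roi;im=c["pixels"][y:y+h,x:x+w]
    cv2.imwrite(f"pics/{n}_z.png",cv2.resize(im,None,fx=800/w if w*4>800 else 4,fy=4,interpolation=cv2.INTER_CUBIC)[:600])
E
```

```text
scene0 box [541. -48.  40.] [183 188 194]
scene0 railA [ 693. -264.    5.] [245 245 244]
scene0 railB [692. 178.   6.] [220 221 219]
scene0 ch [636. 138.  58.] [244 246 246]
scene0 st [ 661. -243.   13.] [190 197 193]
scene0 tr [ 558. -299.   26.] [71 73 74]
scene0 cup [507. 204.  12.] [234 238 237]
side0 box [523. -69.  41.] [192 203 208]
side0 railA [ 716. -256.    2.] [255 255 255]
side0 railB [663. 129.  22.] [255 255 255]
side0 ch [617. 123.  37.] [115 122 119]
side0 st [ 653. -249.   20.] [203 217 208]
```

View pics/scene0_z.png

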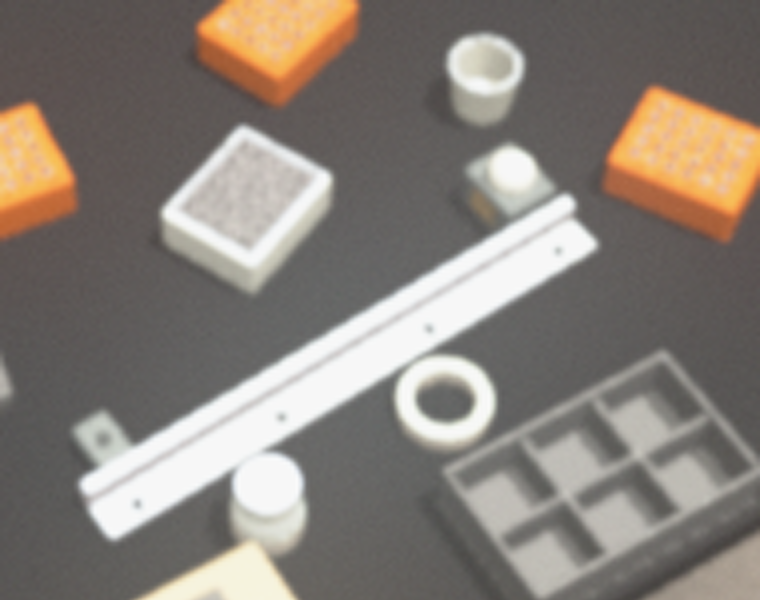

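View pics/side0_z.png

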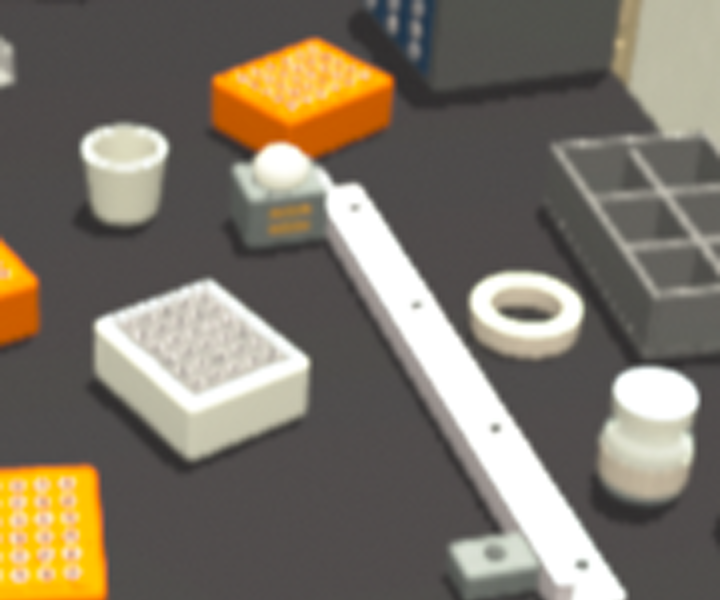

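```bash
python3 - <<'E'
from h import *
for n,(x0,y0,fx),pts in [("scene0",(215,170,4.),dict(box=[(243,126),(332,181),(253,276),(163,213)],rail=[(82,487),(571,198)],charg=[(464,180)],)),("side0",(240,130,4.),dict(box=[(208,281),(308,362),(189,427),(95,327)],rail=[(327,192),(541,578)],charg=[(246,200),(323,193),(231,165)]))]:
    c=load(n)
    for k,z in [("box",42),("rail",24),("charg",42)]:
        p=(np.array(pts[k])+.5)/fx-.5+[x0,y0]
        X=cast(c,p,z)[:,:2]; print(n,k,X.round(1).tolist())
        if k=="box":
            print(" centre",X.mean(0),"sides",[np.linalg.norm(X[i]-X[i-1]).round(1) for i in range(4)],[np.degrees(np.arctan2(*(X[i]-X[i-1])[::-1])).round(1) for i in range(4)])
        if k=="rail": d=X[0]-X[1]; print(" len",np.linalg.norm(d), "ydir ang",np.degrees(np.arctan2(d[1],d[0])), X.mean(0))
    # mask based box
    P=cloud(c); hsv=cv2.cvtColor(c["pixels"],cv2.COLOR_BGR2HSV)
    m=(abs(P[...,2]-42)<6)&(abs(P[...,0]-540)<110)&(abs(P[...,1]+55)<110)&(hsv[...,1]<90)
    l,lab,st,ce=cv2.connectedComponentsWithStats(m.astype(np.uint8)); i=1+st[1:,4].argmax()
    v,u=np.nonzero(lab==i); X=cast(c,np.c_[u,v],42)[:,:2].astype(np.float32)
    print(n,"rect",cv2.minAreaRect(X), X.mean(0))
E
```

```text
scene0 box [[466.1, -9.5], [551.4, 22.4], [599.0, -79.0], [510.3, -108.6]]
 centre [531.6811295  -43.67647137] sides [np.float64(108.5), np.float64(91.1), np.float64(112.0), np.float64(93.5)] [np.float64(114.0), np.float64(20.5), np.float64(-64.8), np.float64(-161.5)]
scene0 rail [[685.8, -274.8], [652.8, 185.5]]
 len 461.49735655769683 ydir ang -85.88881493555134 [669.30128295 -44.6248579 ]
scene0 charg [[604.5, 113.1]]
scene0 rect ((530.1549682617188, -44.00367736816406), (91.41425323486328, 113.48291778564453), 24.985939025878906) [529.64417  -44.637157]
side0 box [[545.6, 25.6], [588.9, -73.4], [504.9, -125.4], [465.4, -14.2]]
 centre [526.2354227 -46.8680426] sides [np.float64(89.5), np.float64(108.1), np.float64(98.8), np.float64(118.0)] [np.float64(26.4), np.float64(-66.4), np.float64(-148.3), np.float64(109.5)]
side0 rail [[657.5, 151.9], [674.2, -267.3]]
 len 419.50828379841914 ydir ang 92.2816661073294 [665.80530492 -57.67946969]
side0 charg [[591.2, 121.5], [646.2, 121.8], [590.6, 170.7]]
side0 rect ((526.662841796875, -43.927467346191406), (93.53083038330078, 114.65292358398438), 23.488691329956055) [526.8757   -45.489758]
```

```bash
python3 - <<'E'
from h import *
for n in ["scene0","side0"]:
    c=load(n);P=cloud(c); hsv=cv2.cvtColor(c["pixels"],cv2.COLOR_BGR2HSV)
    m=((hsv[...,0]<20)&(hsv[...,1]>150)&(abs(P[...,2]-35)<15)).astype(np.uint8)
    k,lab,st,ce=cv2.connectedComponentsWithStats(m)
    for i in range(1,k):
        if st[i,4]>200: 
            q=P[lab==i]; print(n,"orange",np.percentile(q,[2,98],axis=0).round(0).tolist())
    g=(hsv[...,0]>60)&(hsv[...,0]<95)&(hsv[...,1]>60)&(P[...,2]>60)&(P[...,2]<400); q=P[g]; print("green",np.percentile(q,[1,50,99],axis=0).round(0).tolist())
    # tall things in robot's sweep region
    t=(P[...,2]>70)&(P[...,0]>250)&(P[...,0]<750)&(P[...,1]>-250)&(P[...,1]<450); 
    print("tall",t.sum(), P[t].round(0)[:10].tolist())
    # rail front top edge: fit
    t=(abs(P[...,2]-22)<4)&(hsv[...,1]<40)&(hsv[...,2]>200)&(P[...,0]>620)&(P[...,0]<720)&(P[...,1]>-260)&(P[...,1]<160)
    v,u=np.nonzero(t); X=cast(c,np.c_[u,v],24)[:,:2]
    e=[]
    for y in range(-240,150,10):
        s=X[abs(X[:,1]-y)<5]
        if len(s)>3: e.append((s[:,0].min(),y))
    e=np.array(e); f=np.polyfit(e[:,1],e[:,0],1); print(n,"rail x=",f, np.degrees(np.arctan(-f[0])), (e[:,0]-np.polyval(f,e[:,1])).std())
E
```

```text
scene0 orange [[326.0, 15.0, 21.0], [434.0, 138.0, 47.0]]
scene0 orange [[164.0, -336.0, 22.0], [290.0, -223.0, 47.0]]
scene0 orange [[612.0, 229.0, 21.0], [736.0, 346.0, 47.0]]
scene0 orange [[350.0, -260.0, 22.0], [444.0, -149.0, 47.0]]
green [[85.0, 589.0, 157.0], [142.0, 633.0, 204.0], [192.0, 694.0, 224.0]]
tall 0 []
scene0 rail x= [-4.98090107e-02  6.61329818e+02] 2.851489527804484 7.33092489182709
side0 orange [[605.0, 229.0, 20.0], [737.0, 306.0, 45.0]]
side0 orange [[319.0, 16.0, 21.0], [433.0, 136.0, 44.0]]
side0 orange [[348.0, -261.0, 20.0], [435.0, -183.0, 42.0]]
side0 orange [[161.0, -336.0, 21.0], [288.0, -258.0, 42.0]]
side0 orange [[487.0, -562.0, 20.0], [535.0, -489.0, 28.0]]
green [[56.0, 547.0, 145.0], [125.0, 605.0, 181.0], [192.0, 662.0, 243.0]]
tall 0 []
side0 rail x= [-3.85540818e-02  6.60342313e+02] 2.2078926507460146 8.185006321821907
```

```bash
python3 -m inch '[0,-0.04,0,0,0,0,-0.2, 0,-0.04,0,0,0,0,-0.2, 0.034,0,-0.034,0,0,0,-0.2, 0.034,0,-0.034,0,0,0,-0.2, 0.034,0,-0.034,0,0,0,-0.2, 0.034,0,-0.034,0,0,0,-0.2, 0.034,0,-0.034,0,0,0,-0.2, 0.034,0,-0.034,0,0,0,-0.2, 0.034,0,-0.034,0,0,0,-0.2, 0.034,0,-0.034,0,0,0,-0.2]'
```

```text
t: 1.15
eef_pos: [352.4, 271.7, 294.7]
tcp_rot: [-1.571, -0.0, -0.254]
ft_force: [0.8, 0.3, -0.7]
opening: 0.598
```

```bash
python3 -m inch '[0.0245,0,-0.038,0,0,0,-0.2, 0.0245,0,-0.038,0,0,0,-0.2, 0.0245,0,-0.038,0,0,0,-0.2, 0.0245,0,-0.038,0,0,0,-0.2, 0.0245,0,-0.038,0,0,0,-0.2, 0.0245,0,-0.038,0,0,0,-0.2, 0.0245,0,-0.038,0,0,0,-0.2, 0.0245,0,-0.038,0,0,0,-0.2]' && python3 -m inch '[0,0.03,0,0,-7.6,0,-0.2, 0,0.03,0,0,-7.6,0,-0.2, 0,0.03,0,0,-7.6,0,-0.2, 0,0.03,0,0,-7.6,0,-0.2, 0,0.03,0,0,-7.6,0,-0.2, 0,0,0,0,0,0,-0.2]'
python3 - <<'E'
from cell import env
import cv2
c=env.read_camera("wrist"); cv2.imwrite("pics/w1.png",c["pixels"]); print(env.state()["joints"])
E
```

```text
t: 1.95
eef_pos: [465.4, -72.0, 294.6]
tcp_rot: [-1.571, -0.0, -0.254]
ft_force: [-0.2, 1.5, -0.2]
opening: 0.604
t: 2.55
eef_pos: [463.7, -69.7, 141.9]
tcp_rot: [-1.567, 0.004, 0.411]
ft_force: [-0.5, 0.2, 0.7]
opening: 0.596
[-2.90061847e-01  3.73296967e-01  2.00745331e+00  1.78596911e-04
  7.64154553e-01 -2.26748555e+00]
```

View pics/w1.png

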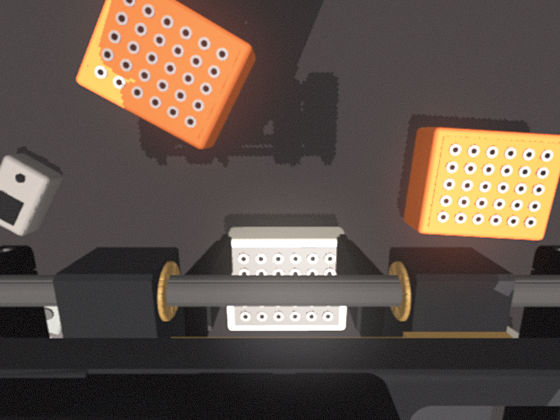

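The wrist view shows the box's front edge (row 230, cols 232-343) parallel to the jaws and centred, and both orange boxes are clear. I'll descend and push.

```bash
python3 -m inch '[0,0.03,0,0,0,0,-0.2, 0,0.03,0,0,0,0,-0.2, 0,0.03,0,0,0,0,-0.2, 0,0.025,0,0,0,0,-0.2, 0,0.013,0,0,0,0,-0.2, 0,0,0,0,0,0,-0.2]' && python3 -m inch '[0.005,0,0,0,0,0,-0.2, 0.005,0,0,0,0,0,-0.2, 0.005,0,0,0,0,0,-0.2, 0.005,0,0,0,0,0,-0.2, 0.005,0,0,0,0,0,-0.2, 0.005,0,0,0,0,0,-0.2]'
python3 - <<'E'
from cell import env
import cv2
c=env.read_camera("side"); cv2.imwrite("pics/s1.png",cv2.resize(c["pixels"][110:310,180:440],None,fx=3,fy=3)); print(env.state()["ft_force"])
E
```

```text
t: 3.2
eef_pos: [465.7, -70.1, 16.6]
tcp_rot: [-1.57, 0.0, 0.406]
ft_force: [0.7, -0.4, 0.4]
opening: 0.6
t: 3.8
eef_pos: [493.0, -57.9, 16.8]
tcp_rot: [-1.571, 0.0, 0.409]
ft_force: [-3.2, -1.5, 2.6]
opening: 0.599
[-0.40118114  0.20277473  0.09801669]
```

View pics/s1.png

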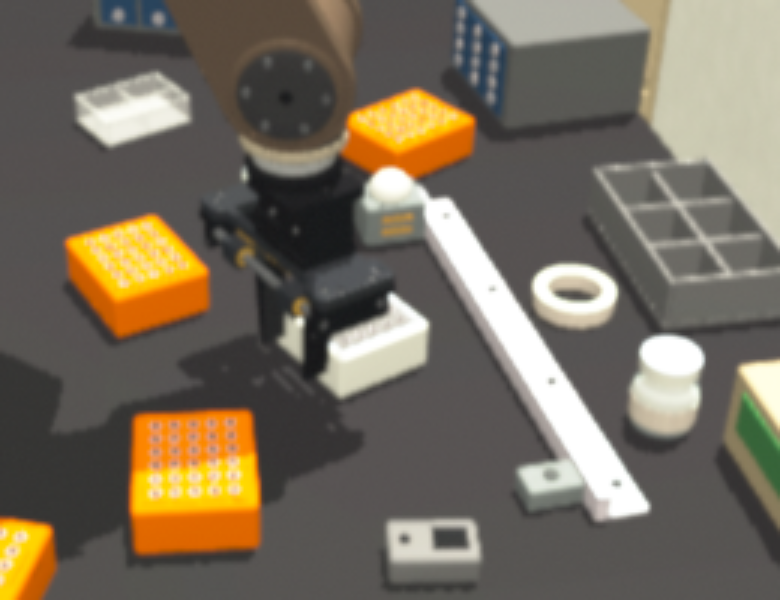

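```bash
python3 -m inch '[0.005,0,0,0,2,0,-0.2, 0.005,0,0,0,2,0,-0.2, 0.005,0,0,0,2,0,-0.2, 0.005,0,0,0,2,0,-0.2, 0.005,0,0,0,2,0,-0.2, 0.005,0,0,0,2,0,-0.2, 0.005,0,0,0,2,0,-0.2, 0.005,0,0,0,2,0,-0.2, 0.005,0,0,0,2,0,-0.2, 0.005,0,0,0,2,0,-0.2]' 
cat > look.py <<'E'
import sys
from cell import env
from h import *
tag=sys.argv[1]
for n,(x,y,w,h) in [("scene",(215,170,190,150)),("side",(240,130,180,150))]:
    c=env.read_camera(n); np.savez(f"pics/{n}_{tag}.npz",**c)
    cv2.imwrite(f"pics/{n}_{tag}.png",cv2.resize(c["pixels"][y:y+h,x:x+w],None,fx=4,fy=4,interpolation=cv2.INTER_CUBIC))
s=env.state(); print(s["t"],s["eef_pos"].round(1),s["tcp_rot"].round(3),s["ft_force"].round(1))
E
python3 look.py a
```

```text
t: 4.85
eef_pos: [540.9, -45.3, 16.5]
tcp_rot: [-1.57, 0.001, 0.059]
ft_force: [-3.8, 1.3, 1.7]
opening: 0.602
4.95 [541.7 -45.5  16.5] [-1.571e+00 -1.000e-03  6.000e-02] [-0.1 -0.5 -0.2]
```

View pics/scene_a.png

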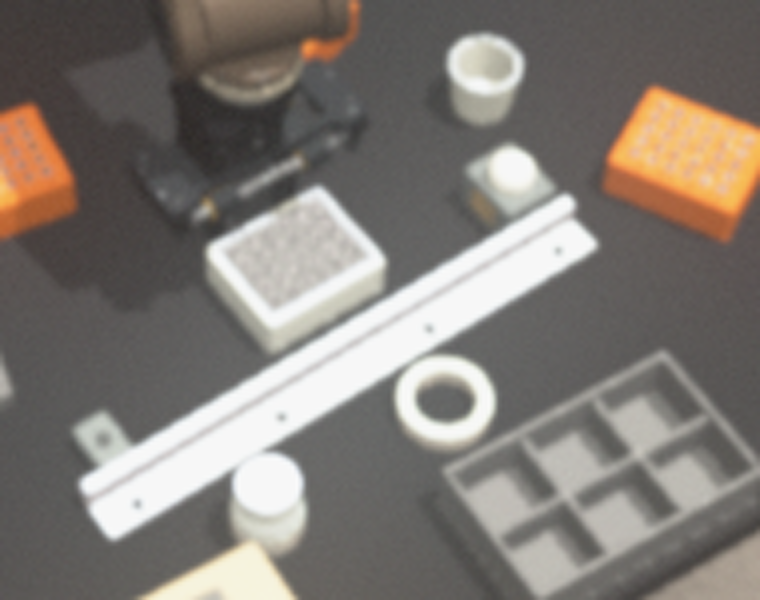

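View pics/side_a.png

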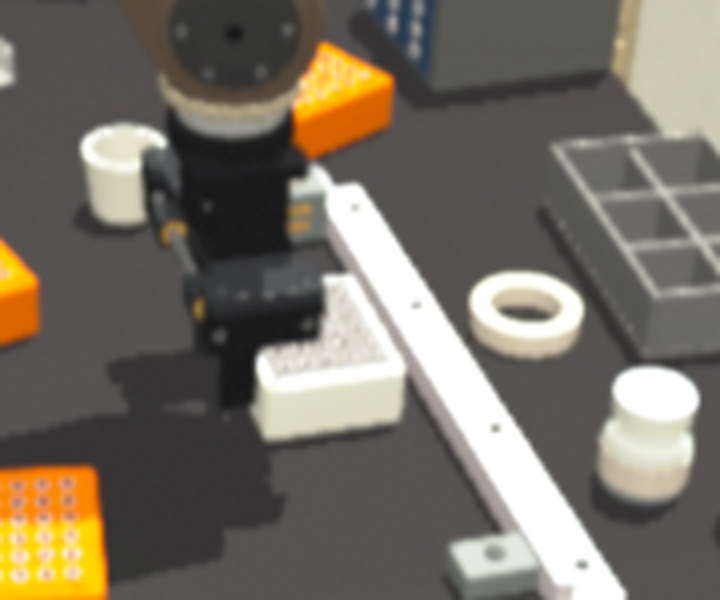

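The box is aligned with the jaws, about 20-25 mm short of the rail (scene zoom: back top edge from (268,318) to (385,258)). I'll push in slowly and watch the force.

```bash
python3 -m inch '[0.004,0,0,0,0,0,-0.2, 0.004,0,0,0,0,0,-0.2, 0.004,0,0,0,0,0,-0.2, 0.004,0,0,0,0,0,-0.2, 0.002,0,0,0,0,0,-0.2]'; for i in 1; do python3 -m inch '[0.002,0,0,0,0,0,-0.2,0.001,0,0,0,0,0,-0.2]'; done
```

```text
t: 5.45
eef_pos: [559.4, -44.6, 16.5]
tcp_rot: [-1.571, -0.0, 0.061]
ft_force: [-2.0, 0.2, 0.4]
opening: 0.598
t: 5.65
eef_pos: [562.1, -44.4, 16.6]
tcp_rot: [-1.571, -0.0, 0.06]
ft_force: [-2.5, 0.0, -1.1]
opening: 0.598
```

```bash
python3 -m inch '[0.001,0,0,0,0,0,-0.2,0.001,0,0,0,0,0,-0.2]';python3 look.py b
```

```text
t: 5.85
eef_pos: [562.6, -44.3, 16.6]
tcp_rot: [-1.57, 0.003, 0.061]
ft_force: [-12.5, -3.3, 6.8]
opening: 0.603
5.95 [562.6 -44.4  16.6] [-1.57   0.003  0.061] [-7.6 -1.7  3.3]
```

View pics/scene_b.png

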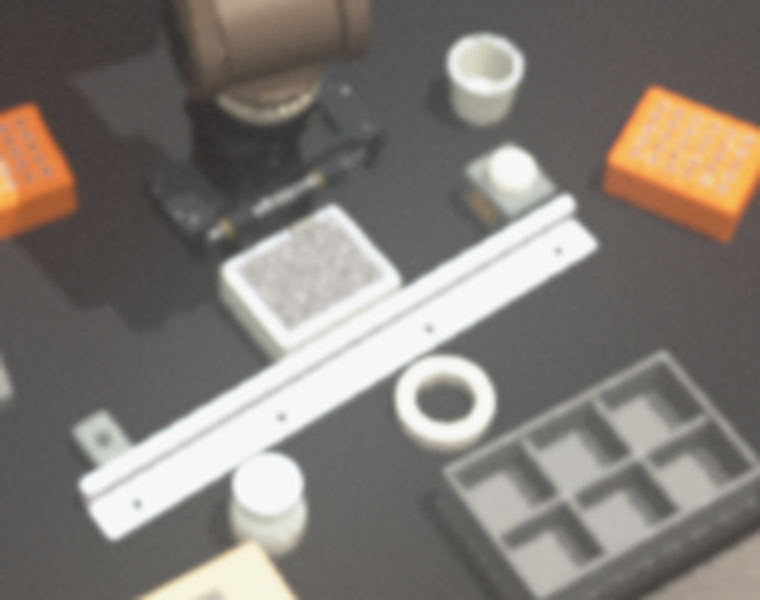

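View pics/side_b.png

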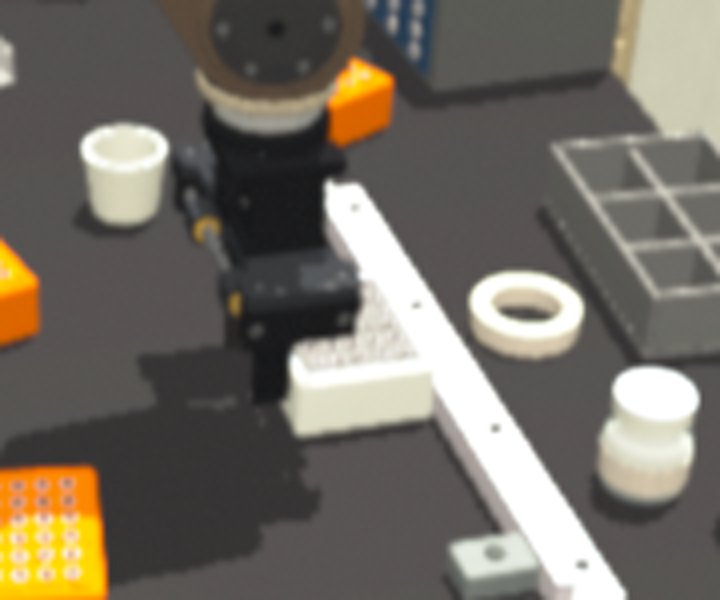

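```bash
python3 -m inch '[0.001,0,0,0,0,0,-0.2,0.001,0,0,0,0,0,-0.2,0,0,0,0,0,0,-0.2]';python3 - <<'E'
from cell import env
from h import *
s=env.state();print(s["moment"],s["ft_force"])
c=load("scene_b");
p=lambda L:(np.array(L)+.5)/4-.5+[215,170]
B=cast(c,p([(333,206),(402,281),(287,331),(222,270)]),42)[:,:2];print(B.round(1).tolist())
for i in range(4):
    d=B[i]-B[i-1];print(np.linalg.norm(d).round(1),np.degrees(np.arctan2(d[1],d[0])).round(1))
P=cloud(c);m=(abs(P[...,2]-42)<5)&(P[...,0]>580)&(P[...,0]<680)&(P[...,1]>-110)&(P[...,1]<30)
v,u=np.nonzero(m);print(cv2.minAreaRect(cast(c,np.c_[u,v],42)[:,:2].astype(np.float32)))
E
```

```text
t: 6.25
eef_pos: [562.6, -44.3, 16.6]
tcp_rot: [-1.57, 0.007, 0.061]
ft_force: [-18.1, -4.9, 11.2]
opening: 0.605
[-0.89290291  2.95240991  0.04010895] [-18.11833815  -4.93912756  11.20292293]
[[573.1, 9.8], [661.8, 16.8], [656.0, -83.0], [581.8, -96.6]]
106.7 94.7
89.1 4.5
99.9 -93.3
75.4 -169.6
((622.8115234375, -41.75469970703125), (90.00430297851562, 112.4686508178711), 2.144690990447998)
```

Moment is about zero and the force is 18 N, so the box is flush (box x ≈ 618, rail face ≈ 663). Next I back off and go round to the -y end.

```bash
python3 -m inch '[-0.005,0,0,0,0,0,-0.2, -0.025,0,0,0,0,0,-0.2, 0,-0.035,0,0,0,0,-0.2, 0,-0.035,0,0,0,0,0.2, 0.027,0,-0.029,0,0,0,0.2, 0.027,0,-0.029,0,0,0,0.2, 0.027,0,-0.029,0,0,0,0.2,0,0,0,0,0,0,0.2]' && python3 look.py c; python3 -m inch '[0,0,0,0,8.59,0,0.2, 0,0,0,0,8.59,0,0.2, 0,0,0,0,8.59,0,0.2, 0,0,0,0,8.59,0,0.2, 0,0,0,0,8.59,0,0.2, 0,0,0,0,8.59,0,0.2, 0,0,0,0,8.59,0,0.2, 0,0,0,0,8.59,0,0.2, 0,0,0,0,8.59,0,0.2, 0,0,0,0,8.59,0,0.2]'; python3 -m inch '[0,0,0,0,4.1,0,0.2,0,0,0,0,0,0,0.2]'
```

```text
t: 7.05
eef_pos: [625.3, -131.1, 86.9]
tcp_rot: [-1.572, -0.004, 0.058]
ft_force: [-1.3, 0.6, -0.4]
opening: 0.402
7.15 [ 622.2 -128.3   86.3] [-1.571 -0.     0.059] [-1.5  1.  -0.7]
t: 8.15
eef_pos: [621.5, -126.9, 86.8]
tcp_rot: [-1.571, 0.0, -1.444]
ft_force: [0.3, 0.8, 1.3]
opening: 0.398
t: 8.35
eef_pos: [621.6, -127.0, 86.8]
tcp_rot: [-1.571, 0.0, -1.511]
ft_force: [0.6, 1.4, -0.4]
opening: 0.397
```

```bash
python3 look.py d
```

```text
8.45 [ 621.7 -127.3   86.8] [-1.571  0.    -1.507] [ 0.2  0.8 -1. ]
```

View pics/scene_d.png

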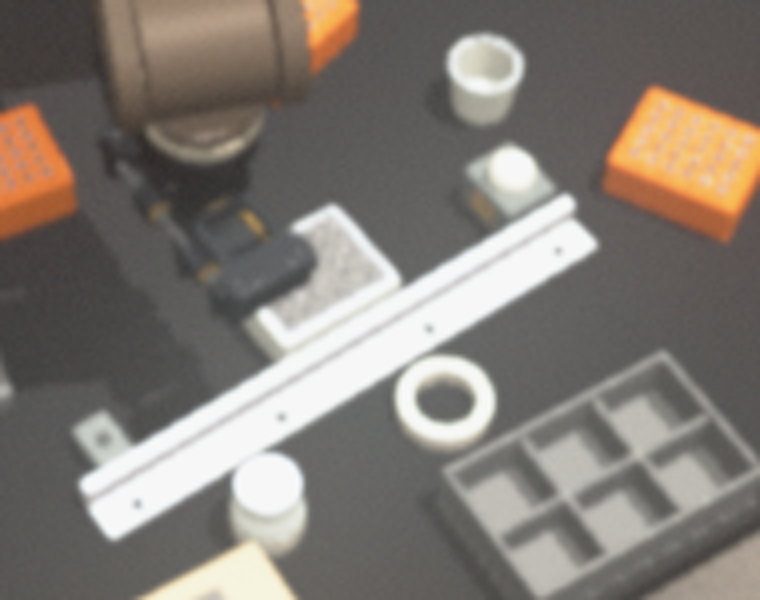

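View pics/side_d.png

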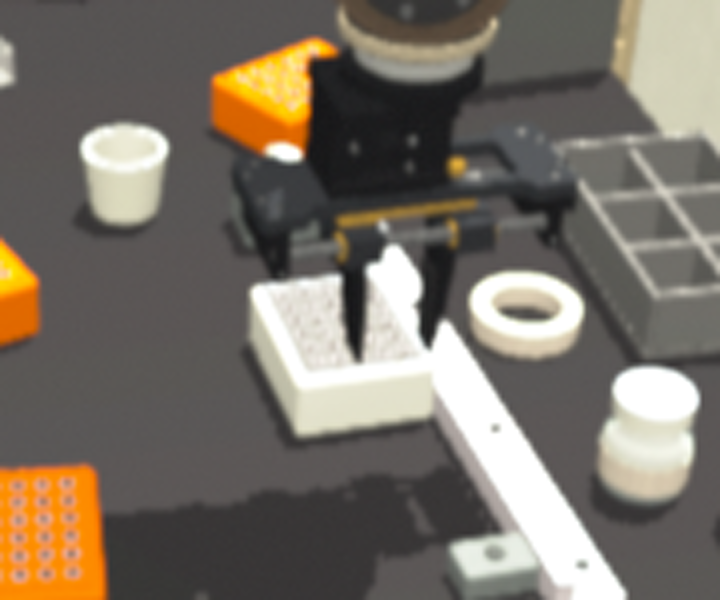

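```bash
python3 -m inch '[0.003,0,-0.006,0,0,0,0.2, 0,0.03,0,0,0,0,0.2, 0,0.025,0,0,0,0,0.2, 0,0.016,0,0,0,0,0.2, 0,0,0,0,0,0,0.2]'; python3 -m inch '[-0.005,0,0,0,0,0,0.2,-0.005,0,0,0,0,0,0.2,-0.005,0,0,0,0,0,0.2,-0.005,0,0,0,0,0,0.2,-0.005,0,0,0,0,0,0.2,-0.005,0,0,0,0,0,0.2]'; python3 look.py e
```

```text
t: 8.95
eef_pos: [615.1, -131.1, 13.7]
tcp_rot: [-1.574, 0.001, -1.51]
ft_force: [-0.8, -0.4, 0.3]
opening: 0.4
t: 9.55
eef_pos: [614.6, -101.1, 15.9]
tcp_rot: [-1.57, -0.0, -1.51]
ft_force: [-1.2, -4.0, 1.6]
opening: 0.395
9.65 [ 614.5 -100.8   15.8] [-1.571  0.    -1.51 ] [-0.3 -0.4 -0.6]
```

View pics/scene_e.png

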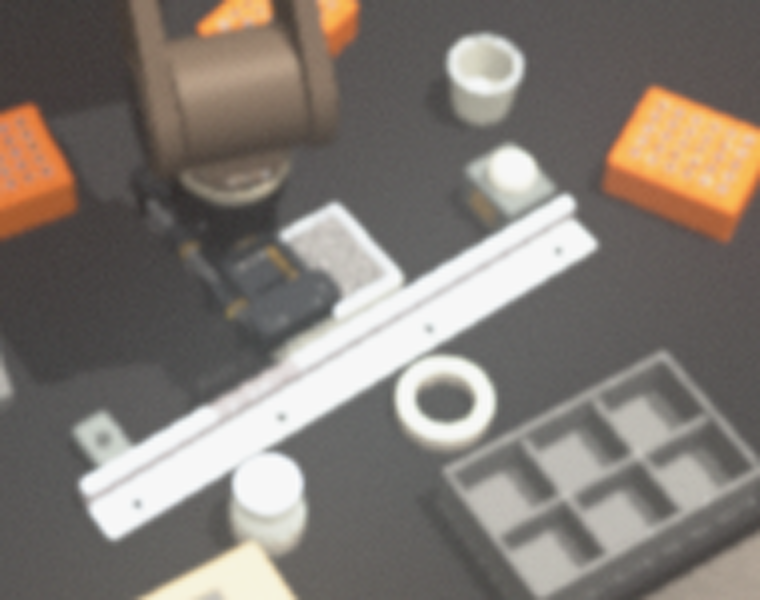

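View pics/side_e.png

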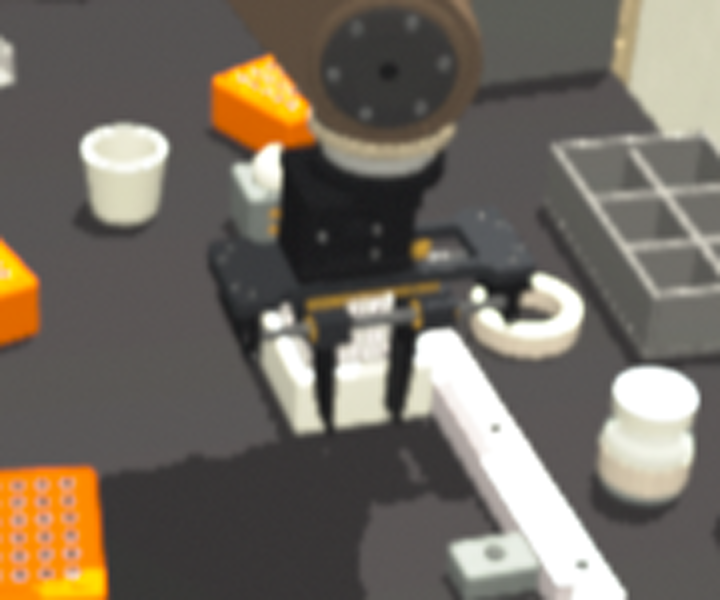

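Both fingers are on the -y end face and the box is still flush. I'll slide it along.

```bash
python3 -m inch '[-0.005,0,0,0,0,0,0.2,-0.005,0,0,0,0,0,0.2,-0.005,0,0,0,0,0,0.2,-0.005,0,0,0,0,0,0.2,-0.005,0,0,0,0,0,0.2,-0.005,0,0,0,0,0,0.2,-0.005,0,0,0,0,0,0.2,-0.005,0,0,0,0,0,0.2]'; python3 look.py f
```

```text
t: 10.45
eef_pos: [611.9, -61.2, 15.7]
tcp_rot: [-1.571, -0.0, -1.51]
ft_force: [-1.7, -5.4, 3.4]
opening: 0.397
10.55 [612.  -60.7  15.6] [-1.571  0.    -1.51 ] [-0.2 -0.4  0.6]
```

View pics/scene_f.png

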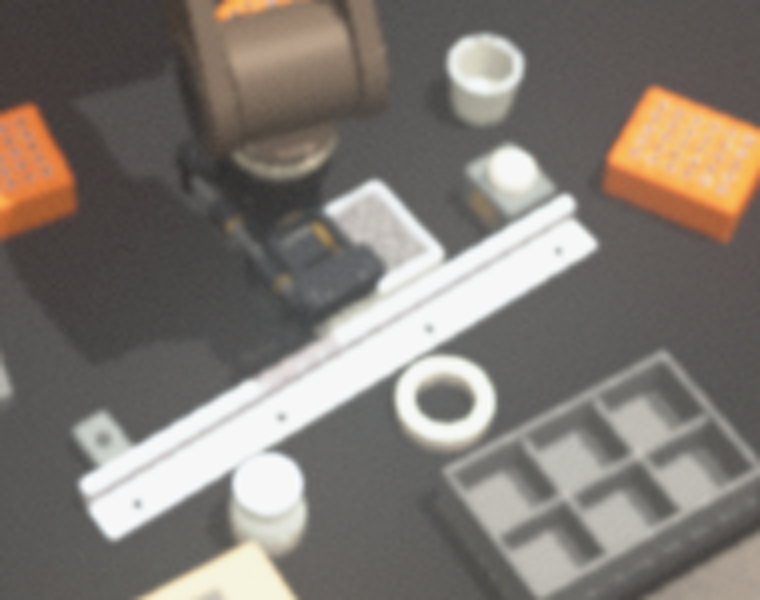

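View pics/side_f.png

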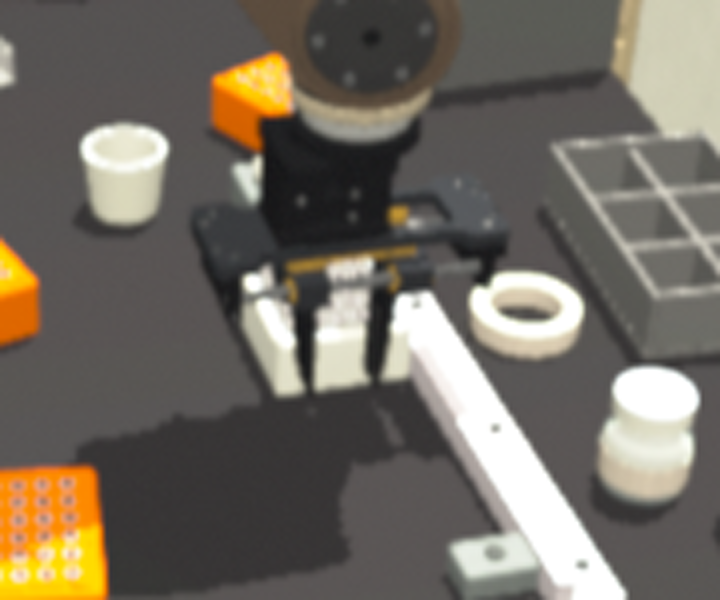

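```bash
python3 -m inch '[-0.005,0,0,0,0,0,0.2,-0.005,0,0,0,0,0,0.2,-0.005,0,0,0,0,0,0.2,-0.005,0,0,0,0,0,0.2,-0.005,0,0,0,0,0,0.2,-0.005,0,0,0,0,0,0.2,-0.005,0,0,0,0,0,0.2,-0.005,0,0,0,0,0,0.2,-0.004,0,0,0,0,0,0.2]'; python3 look.py g
```

```text
t: 11.45
eef_pos: [609.3, -16.9, 15.6]
tcp_rot: [-1.571, 0.0, -1.51]
ft_force: [-2.5, -3.7, 1.3]
opening: 0.402
11.55 [609.4 -16.7  15.6] [-1.571  0.    -1.51 ] [-0.7  0.4 -0.3]
```

View pics/scene_g.png

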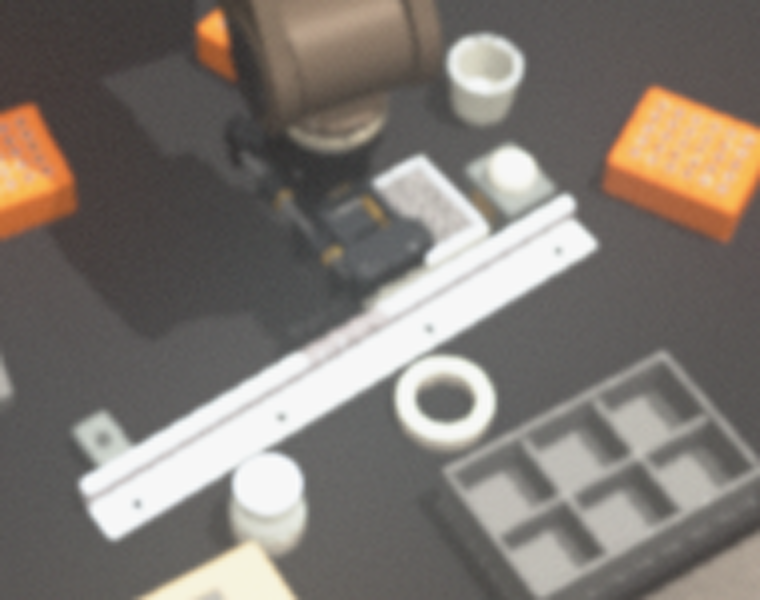

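```bash
python3 -m inch '[-0.003,0,0,0,0,0,0.2,-0.003,0,0,0,0,0,0.2,-0.003,0,0,0,0,0,0.2,-0.002,0,0,0,0,0,0.2]'; python3 -m inch '[-0.002,0,0,0,0,0,0.2,-0.001,0,0,0,0,0,0.2]'
```

```text
t: 11.95
eef_pos: [608.6, -6.3, 15.6]
tcp_rot: [-1.571, 0.0, -1.51]
ft_force: [-1.3, -3.4, -0.7]
opening: 0.401
t: 12.15
eef_pos: [608.5, -3.3, 15.6]
tcp_rot: [-1.571, 0.0, -1.51]
ft_force: [-1.3, -2.3, -0.0]
opening: 0.403
```

```bash
python3 -m inch '[-0.001,0,0,0,0,0,0.2,-0.001,0,0,0,0,0,0.2]'; python3 -m inch '[-0.001,0,0,0,0,0,0.2,-0.001,0,0,0,0,0,0.2]'; python3 look.py i
```

```text
t: 12.35
eef_pos: [608.4, -1.5, 15.6]
tcp_rot: [-1.571, 0.0, -1.511]
ft_force: [-0.9, -2.5, -0.3]
opening: 0.402
t: 12.55
eef_pos: [608.3, 0.6, 15.6]
tcp_rot: [-1.571, 0.0, -1.511]
ft_force: [-1.3, -1.5, -0.6]
opening: 0.397
12.65 [608.4   0.7  15.6] [-1.571  0.    -1.511] [-0.4  0.1 -0.5]
```

View pics/scene_i.png

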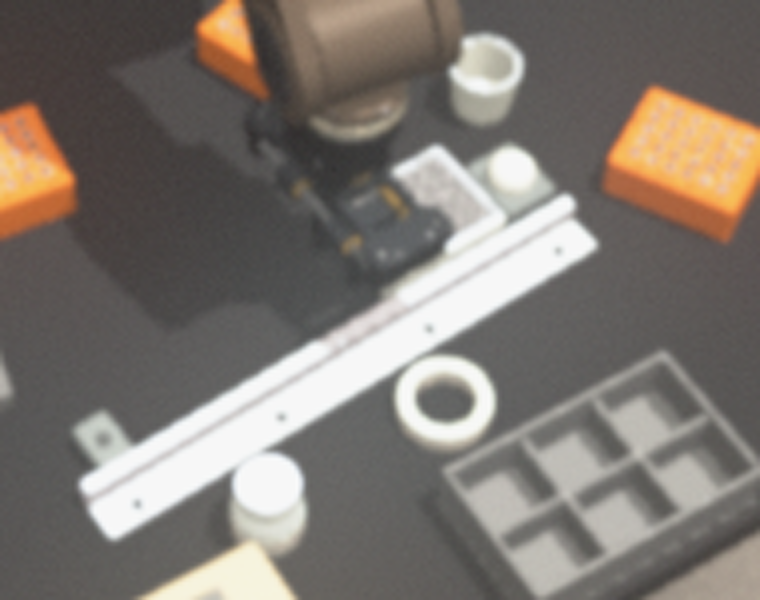

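Nearly touching. I'll keep inching until the force rises.

```bash
python3 -m inch '[-0.001,0,0,0,0,0,0.2,-0.001,0,0,0,0,0,0.2]'; python3 -m inch '[-0.001,0,0,0,0,0,0.2,-0.001,0,0,0,0,0,0.2]'
```

```text
t: 12.85
eef_pos: [608.3, 1.8, 15.7]
tcp_rot: [-1.571, -0.001, -1.51]
ft_force: [-2.2, -12.4, -0.5]
opening: 0.401
t: 13.05
eef_pos: [608.2, 2.0, 15.8]
tcp_rot: [-1.571, -0.003, -1.509]
ft_force: [-2.6, -27.8, 0.5]
opening: 0.398
```

```bash
python3 -m inch '[0,0,0,0,0,0,0.2,0,0,0,0,0,0,0.2,0.003,0,0,0,0,0,0.2,0.02,0,0,0,0,0,0.2,0.02,0,0,0,0,0,0.2,0,-0.04,0,0,0,0,0.2,0,-0.04,0,0,0,0,0.2,0,-0.04,0,0,0,0,0.2]'; python3 -m inch '[0.04,0,-0.025,0,0,0,0.2,0.04,0,-0.025,0,0,0,0.2,0.04,0,-0.025,0,0,0,0.2,0.04,0,-0.025,0,0,0,0.2,0,0,0,0,0,0,0.2]'; python3 look.py j
python3 - <<'E'
from h import *
c=load("scene_j");P=cloud(c);m=(abs(P[...,2]-42)<5)&(P[...,0]>560)&(P[...,0]<680)&(P[...,1]>-20)&(P[...,1]<118)
v,u=np.nonzero(m);print(cv2.minAreaRect(cast(c,np.c_[u,v],42)[:,:2].astype(np.float32)))
E
```

```text
t: 13.85
eef_pos: [610.6, -38.3, 137.0]
tcp_rot: [-1.571, 0.001, -1.511]
ft_force: [0.4, -0.3, -0.2]
opening: 0.401
t: 14.35
eef_pos: [518.7, -207.9, 135.9]
tcp_rot: [-1.57, -0.0, -1.515]
ft_force: [0.1, -0.4, 0.2]
opening: 0.401
14.45 [ 520.4 -204.8  135.8] [-1.57   0.    -1.513] [ 0.5  0.2 -0.3]
((613.51806640625, 63.31559753417969), (91.30765533447266, 110.55491638183594), 3.3866159915924072)
```

View pics/scene_j.png

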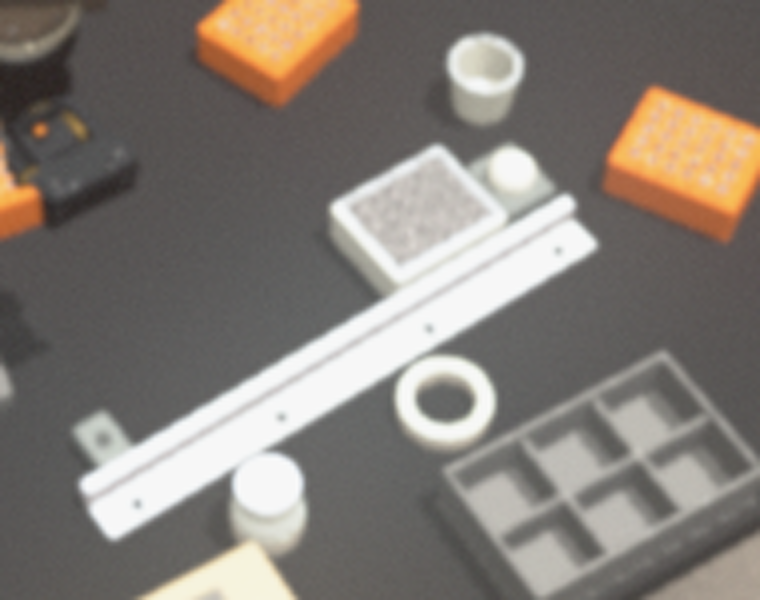

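View pics/side_j.png

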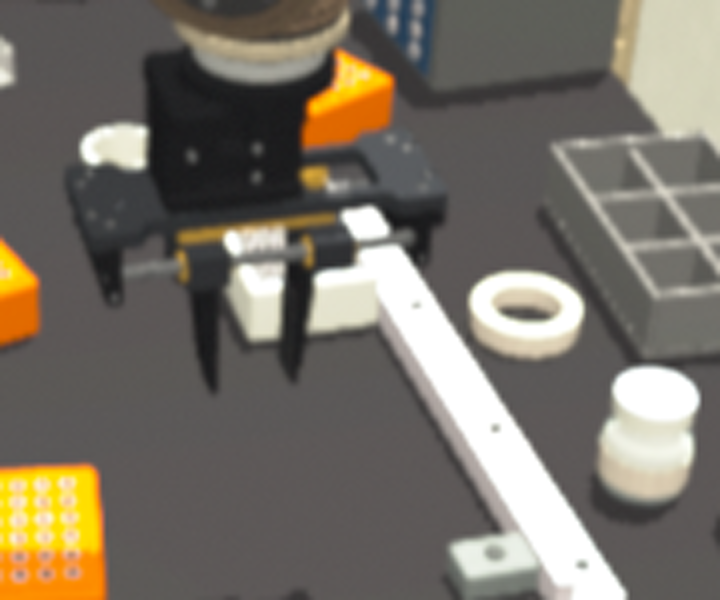

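The box looks flush and butted (scene zoom: near the charger at (480,185), rail edge along (395,290)-(505,225)). I'll check the rail gap numerically against the pressed-flush image b.

```bash
python3 - <<'E'
from h import *
for tag,cy in [("b",-42),("j",63)]:
    c=load("scene_"+tag); z=42
    big=cv2.resize(c["pixels"],None,fx=4,fy=4,interpolation=cv2.INTER_CUBIC); g=cv2.cvtColor(big,cv2.COLOR_BGR2GRAY)
    hh,ww=g.shape; v,u=np.mgrid[:hh,:ww]
    X=cast(c,np.c_[(u.ravel()+.5)/4-.5,(v.ravel()+.5)/4-.5],42)[:,:2].reshape(hh,ww,2)
    d=X-[618-0.064*(cy+42),cy]; e=np.array([np.cos(.062),np.sin(.062)]); a=d@e; b=d@np.array([-e[1],e[0]])
    for name,sel in [("x",[(abs(b-o)<6) for o in (-35,0,35)])]:
        for s in sel:
            prof=[g[s&(abs(a-q)<1)].mean() if (s&(abs(a-q)<1)).any() else 0 for q in range(24,66,2)]
            print(tag,np.array(prof).round().astype(int).tolist())
    if tag=="j":
      for o in (-25,0,25):
        s=abs(a-o)<6
        print("end",o,[int(g[s&(abs(b-q)<1)].mean()) for q in range(40,72,2)])
E
```

```text
b [194, 191, 192, 195, 200, 209, 224, 237, 245, 247, 247, 243, 235, 224, 222, 229, 240, 246, 247, 247, 247]
b [197, 196, 195, 196, 201, 212, 227, 240, 246, 247, 246, 243, 233, 224, 221, 229, 240, 246, 247, 247, 247]
b [199, 197, 195, 193, 196, 206, 222, 237, 244, 246, 246, 242, 234, 225, 224, 232, 241, 246, 247, 247, 247]
j [201, 199, 194, 194, 200, 213, 228, 240, 246, 246, 246, 242, 233, 224, 224, 233, 243, 247, 247, 247, 247]
j [193, 194, 195, 196, 199, 209, 224, 238, 245, 246, 246, 241, 231, 223, 223, 233, 242, 246, 247, 247, 247]
j [197, 195, 194, 195, 201, 214, 229, 240, 245, 246, 245, 240, 231, 224, 227, 237, 244, 247, 247, 247, 246]
end -25 [192, 194, 199, 206, 218, 229, 235, 232, 211, 172, 134, 108, 98, 96, 97, 97]
end 0 [189, 193, 200, 210, 222, 232, 237, 235, 225, 208, 191, 183, 180, 179, 182, 191]
end 25 [195, 195, 198, 207, 219, 230, 238, 238, 231, 217, 203, 194, 193, 197, 201, 205]
```

The rim, shaded face and rail profiles match the pressed-flush image to about 1 mm at three places along the side. There is no dark gap at the charger.

```bash
python3 - <<'E'
from cell import env
env.job_done(); print(env.state()["t"],env.state()["ft_force"])
E
```

```text
the job is handed in; nothing more can be done
the job is handed in; nothing more can be done
```

The white box is parked in the corner between the rail and the domed charging block, and I handed the job in about 14.5 s into the 51 s allowed. The hand-in gave no verdict.

- **To the rail:** I pushed it back with both fingertips, turning the hand with it, until contact read 12 to 18 N with almost no twisting moment. It was still more than 100 mm short of the charging block then.
- **To the charger:** I went round to its -y end and slid it along the rail. The push force stayed at about 2 to 5 N until it met the block, then rose to 28 N. The hand then backed off and lifted clear.

**Last checks:**
- **Rail:** the final picture matches the one taken while the box was pressed flush, to within about 1 mm at three places along the side, so it is parallel to the rail.
- **Charger:** there is no dark gap between the box and the block.
- **Other things:** those visible in the last close-ups look where they were. The transmitter, clip box, syringe and screwdriver are not in those pictures and I did not measure them again; the hand kept clear of them.
- **Disagreement:** a coarser check, a rectangle fitted to depth points, put the box about 2 to 3 mm further from the rail than when it was pressed flush. I took that as measurement noise, because the profile comparison did not show it and it is still within the 5 mm allowed.

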